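Stack a gearbox valve body, pressing each layer flat

TASK

Build up the gearbox valve body on the lower half that is bolted, with its separator plate, to the table of the assembly stand (the table may be clamped at any height). Lay the upper valve body from the bench on it, between the four corner guides, and press it down firmly until you feel that it lies flat; only then lay the cover on top, which is kept in the top drawer of the grey chest (pull the drawer open by its handle), and press that flat too. Both go right side up; do not hammer or force them, and leave the other things on the bench where they are.

Things in the scene. Friction and masses are not known exactly. Their poses are not given: they have to be found in the camera images.
- stand: assembly stand fixed to the bench: base 200 x 130 mm with a clamped column; on it a dark table plate with the lower valve body, 160 (x) x 56 (y) x 34 mm, topped by its steel separator plate, the joint face. The table is clamped at a height that no reading gives: the joint face is 99 to 129 mm above the bench. Origin: centre of the base's underside, on the bench; x along the long side, z up.
- piston_a (a joint): how far (m) a round piston, 24 mm across, stands proud of the stand's joint face at the stand's x = -54 mm: 2 to 5 mm at first, 0 flush. It is stiff: it stays up under a part's weight, slides down when pushed with 7 N and does not spring back. A layer laid on the two pistons lies high or tilted until both are home and the layer is on the face (a firm 12 to 15 N at its middle does it).
- piston_b (a joint): the same for the second piston, at the stand's x = +54 mm. Around the joint face stand four steel corner guides (an end post and a side post each), 3 mm clear of a layer all round, upright to 42 mm above the joint face, then flared outwards by 8 mm up to 58 mm above it. The long sides are free between x = -60 and +60 mm for the fingers, down to 34 mm below the joint face.
- upper_body: upper half of the valve body, an aluminium casting 160 x 60 x 26 mm with dark oil channels on its flat top, about 0.5 kg, on the bench right side up. Origin: centre of its underside; x along it, z up; either way round is right. Two stiff 24 mm pistons like the stand's stand 2 to 5 mm proud of its top at x = +54 and -54 mm, under where the cover goes.
- cover: cover: bare steel plate 160 x 60 x 6 mm, about 0.36 kg, on top two round humps (34 mm across, 6 high) at x = +54, -54 mm; flat between x = -16 and +16. It lies humps up in the top drawer, long side across it, its middle about 120 mm behind the handle bar; the drawer's floor is 85 mm above the bench, its rim 128 mm. Origin: centre of its underside; x along it, z up; either way round is right.
- chest_drawer0_handle (a point): middle of the handle of the top drawer of the grey two-drawer chest (300 x 260 x 150 mm): a steel bar 11 mm thick, 120 mm long, parallel to the drawer front, 35 mm out from it (29 mm free behind the bar), 112 mm above the bench. The axes are the chest's: x points level into the chest, y along the bar, z up; the drawer slides out along -x, up to 213 mm, with 1 N.
- old_plate: bystander: old separator plate, a flat steel plate 160 x 60 x 6 mm with small holes and no humps, lying on the bench, not wanted; leave it where it is
- tub: bystander: open red plastic tub, 72 mm across, 50 mm high; leave it where it is
- end_cover: bystander: round blue end cover with four ears, 132 mm across, 17 mm high; leave it where it is
- needle_race: bystander: bare steel bearing race, a ring 72 mm across and 24 mm high; leave it where it is
- servo_piston: bystander: stepped round aluminium piston, 80 mm across, 26 mm high; leave it where it is
- hammer: bystander: hammer with a black handle lying flat; leave it where it is
- driver: bystander: screwdriver with a black handle lying flat; leave it where it is
- sealant: bystander: small sealant bottle, 36 mm across, 90 mm high, standing; leave it where it is
Things that resemble listed ones, but are neither listed nor needed, are in the scene too. Leave any red look-alike of the stand alone. What is shaped like the upper_body but yellow is not meant.

How it is judged (in metres and radians):
On the way, in this order (a step that is already met when the one before it is completed fails the run):
1. the upper valve body lies flat on the stand, in place, both pistons under it home, and is being pressed down with 5 N or more, with no cover on it yet (angle between upper_body's own z axis and vertical below 0.015 rad and x of upper_body in the frame of stand between -0.005 and 0.005 m and y of upper_body in the frame of stand between -0.005 and 0.005 m and angle between the x axis of upper_body and the x axis of stand, either way round below 0.06 rad and height (world z) of upper_body above 0.095 m and value of joint each of piston_a, piston_b below 0.0012 m and contact force between upper_body and stand above 11 N and contact force between cover and upper_body below 0.3 N), for 0.2 s.
2. the cover lies flat on the upper valve body, in place, and is being pressed down with 5 N or more (angle between each of upper_body, cover's own z axis and vertical below 0.015 rad and x of upper_body in the frame of stand between -0.005 and 0.005 m and y of upper_body in the frame of stand between -0.005 and 0.005 m and angle between the x axis of each of upper_body, cover and the x axis of stand, either way round below 0.06 rad and height (world z) of upper_body above 0.095 m and value of joint each of piston_a, piston_b below 0.0012 m and x of cover in the frame of stand between -0.005 and 0.005 m and y of cover in the frame of stand between -0.005 and 0.005 m and z of cover in the frame of upper_body between 0.024 and 0.0272 m and contact force between cover and upper_body above 9 N), for 0.2 s.
At the end, for the whole second after the job is handed in: Upper valve body on the stand's lower half and cover on the upper valve body, released and at rest: both level to 0.015 rad, the stand's pistons home to 1.2 mm, the cover at most 1.2 mm off the face below it, both within 5 mm of the stand's middle along and across and parallel to it to 0.06 rad (angle between each of upper_body, cover's own z axis and vertical below 0.015 rad and x of upper_body in the frame of stand between -0.005 and 0.005 m and y of upper_body in the frame of stand between -0.005 and 0.005 m and angle between the x axis of each of upper_body, cover and the x axis of stand, either way round below 0.06 rad and height (world z) of upper_body above 0.095 m and value of joint each of piston_a, piston_b below 0.0012 m and x of cover in the frame of stand between -0.005 and 0.005 m and y of cover in the frame of stand between -0.005 and 0.005 m and z of cover in the frame of upper_body between 0.024 and 0.0272 m and linear speed of each of upper_body, cover below 0.01 m/s); the robot touches nothing.
It fails at once if a layer is hammered or forced: driven against the stand or the layer below with more than 100 N (contact force between cover and upper_body above 100 N or contact force between any of upper_body, cover and stand above 100 N).
It fails at once if another thing on the bench is pushed more than 30 mm (distance of any of old_plate, tub, end_cover, needle_race, servo_piston, hammer, driver, sealant from where it was at the start of the episode above 0.03 m).
It also fails if it takes over 64 s, if anything falls off the work surface, if the arm or the gripper's body presses on something with over 40 N, if the wrist force passes 120 N, or if a joint passes its speed limit or range.

ROBOT

A 6-joint arm with a two-finger parallel gripper is mounted at the origin on the work surface. World frame = base frame: x ahead of the robot, y to its left, z up, the work surface at z = 0. Lengths are in m, angles in degrees, forces in N, time in s.
With the tool pointing down it reaches from about 0.35 to 0.875 m from the base axis. Payload 4.2 kg.
Tool frame: the origin (TCP) lies on the front face of the gripper's body, between the roots of the fingers; the fingertips stand finger_overhang ahead of it and the grasp point (between the pads) lies 51 mm ahead of it (finger_overhang is the distance from the TCP to the fingertips, in m); z points along the fingers, y is the line along which they close (so a half turn about z gives the same grasp; the last joint's range is limited). The gripper opens to 87 mm and grips with 3 to 60 N. Pads are 19 mm wide; open, the fingers measure 117 mm over their backs; the gripper's body (75 mm by 190 mm) begins 51 mm behind the grasp point.
Start: joints at [-53.193, 22.042, 0.453, 0, -68.411, -14.817], TCP at [0.234, -0.58, 0.292] pointing down, gripper open.
Joint ranges: [-179.83, 179.83], [-69.29, 118.12], [-61.27, 80.66], [-181.25, 117.63], [-171.15, -9.14], [-177.46, 177.46]. Speed limits (degrees/s): [159.86, 159.86, 180, 180, 180, 180].

INTERFACE

Orientations are given as a 3x3 rotation matrix whose columns are the frame's x, y, z axes.
In Python, from station import sense, capture, camera_model, finish_job, finger_overhang gives the robot as it stands. The module is installed in compiled form; this text tells all that it offers.
- The arm moves only by the tool jog_arm, never from a script. Its argument "rows" is a list that holds one entry, the list of rows, each a list of 4 numbers: the shift along the tool's x, y, z in m, then the turn about the tool's z in rad. A call has 1 to 20 rows; each row shifts and turns the commanded pose from where the row before left it, along the tool's axes as they then stand; what a row does not reach is not made up. A row lasts 1/8 s, in which the tool goes at most 62.5 mm and 10.7 degrees, less where a joint would pass 70% of its speed; a pose out of reach is approached as far as the arm can. A call is refused whole if a number of a shift passes 0.0625 or a number of a turn 0.188, either way. A call with a gripper value outside its range is refused whole. "claw" is the opening, from 0 (shut) to 1 (fully open), set as the call begins (left out, the last holds). The fingers move at their own pace and stop on an object; the grip force is fixed at half the most. Time passes only in rows, so rows that do not move let the fingers close. It gives the time, the measured TCP pose, the force, the opening and the grip force at its end, in the units of the state.
- sense(): the state, without advancing time (a new reading comes with each control period).
- capture(name): name is "side" or "top"; returns the picture (384x512x3 uint8, red, green, blue); there is no depth.
- camera_model(name): a dict with "fovy" (degrees; the focal length in pixels is half the picture's height over the tangent of half this angle, whatever the lens; pixels are square), "cx", "cy" (the principal point, pixels), "eye" and "rotation" of the camera in the world. Camera axes: x right, y down, z forward; pixel columns grow to the right and rows downward; lengths in m; the calibration is good to about 2 mm. A picture is of the moment at which its call begins. camera_model takes no time and is no camera call.
- finish_job(): hands the job in; it is judged then, once.
The state is a dict: "time_s": time; "joints": joint angles; "joint_velocities": joint speeds; "effort": joint torques, N m; "tcp_pos": TCP position; "ee_rot": TCP orientation; "wrist_force": force on the tool from outside, world axes, zero at the start; "moment": the same for the moment, N m; "gripper_width": opening from 0.0 (shut) to 1.0 (fully open); "gripper_force": force on a finger pad.
Only numpy, scipy, OpenCV 4.12 (cv2) and the standard library are available. Lean on these libraries where they do the work, as an engineer would, in place of code of your own. Each camera call takes 0.05 s, during which the arm holds its last target. There are 200 camera calls.

## Working session

There is one attempt and no reset: what is moved stays moved. The work goes in short steps, Python scripts to look and compute and a tool call to move; the robot and the scene stay as the last step left them, time stands still between calls to the robot, and variables do not carry over. Pictures are saved under pics/ and viewed, at most 10 in all, crops included, and the job is handed in when it is done.

Besides the shell and the picture viewer there is one more tool, called after "Emit:" by a JSON object that holds its "method" and its "body". jog_arm: Moves the arm, as the interface text tells. Its arguments: {"type":"object","properties":{"rows":{"type":"array"},"claw":{"type":"number"}},"required":["rows"]}

```bash
mkdir -p pics; python3 - <<'E'
from station import *
import cv2
for n in ("side","top"):
    cv2.imwrite(f"pics/{n}0.png",cv2.resize(capture(n)[:,:,::-1],(800,600),interpolation=cv2.INTER_CUBIC))
    print(n,camera_model(n))
print(sense(), finger_overhang)
E
```

```text
side {'fovy': 55.28580145051131, 'cx': 253.43297579310945, 'cy': 195.09259447974785, 'eye': array([0.35264755, 0.76805548, 0.57233253]), 'rotation': array([[-0.98635121, -0.06758257,  0.15014624],
       [-0.16405417,  0.48120499, -0.86112019],
       [-0.0140544 , -0.87399906, -0.48572432]])}
top {'fovy': 42.9947317967165, 'cx': 249.47393160740342, 'cy': 188.81405690729193, 'eye': array([ 0.19621241, -0.08415366,  1.61766301]), 'rotation': array([[ 0.01366313, -0.9839175 ,  0.17810015],
       [-0.99982873, -0.0156673 , -0.00985141],
       [ 0.01248332, -0.17793504, -0.98396305]])}
{'time_s': 0.1, 'joints': array([-5.31938438e+01,  2.20866217e+01,  3.88528969e-01, -2.35348141e-02,
       -6.84106773e+01, -1.48179472e+01]), 'joint_velocities': array([ 0.04688947, -0.04514235,  0.14608493,  0.04466367, -0.04297735,
       -0.04349958]), 'effort': array([-9.03062264e-04, -3.91688597e+01,  1.87935036e+01,  4.23195273e+00,
        1.35008807e-02, -7.21472452e-05]), 'tcp_pos': array([ 0.23389605, -0.57916346,  0.29127695]), 'ee_rot': array([[-9.27317592e-01, -3.74274489e-01, -8.31519429e-04],
       [-3.74275394e-01,  9.27315950e-01,  1.74878397e-03],
       [ 1.16556003e-04,  1.93289540e-03, -9.99998125e-01]]), 'wrist_force': array([0.32756854, 0.37457269, 0.34676716]), 'moment': array([-0.02702806, -0.10902667, -0.00600235]), 'gripper_force': 0.0, 'gripper_width': 0.9951634945025282} 0.0697
```

View pics/side0.png

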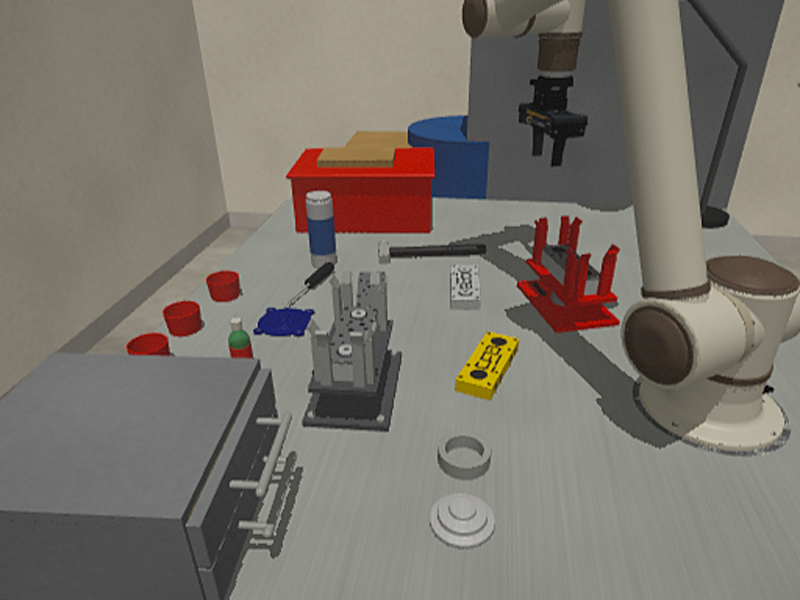

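View pics/top0.png

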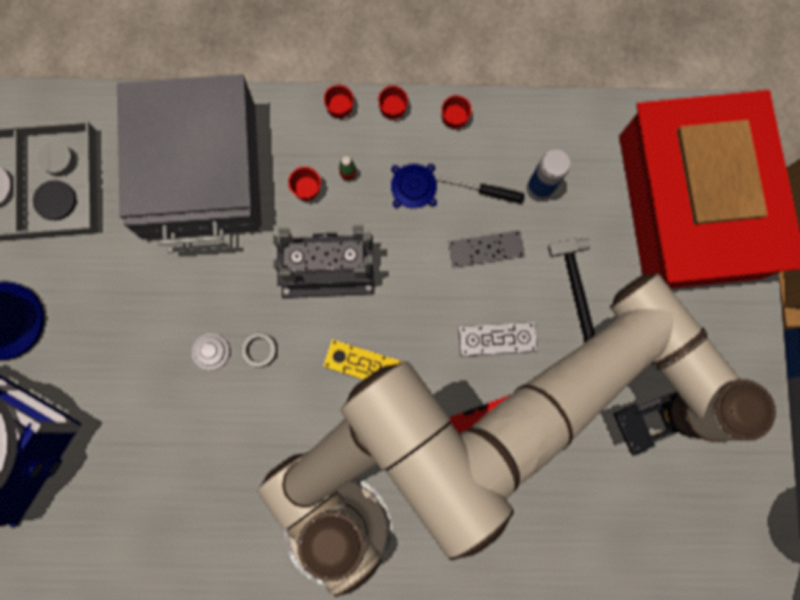

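```bash
cat > h.py <<'E'
import numpy as np, cv2
from station import *
def ray(n,u,v):
    m=camera_model(n); f=192/np.tan(np.radians(m['fovy']/2))
    d=m['rotation']@np.array([(u-m['cx'])/f,(v-m['cy'])/f,1]); return m['eye'],d
def at(n,u,v,z):
    e,d=ray(n,u,v); return e+d*(z-e[2])/d[2]
def proj(n,p):
    m=camera_model(n); f=192/np.tan(np.radians(m['fovy']/2))
    q=m['rotation'].T@(np.array(p)-m['eye']); return m['cx']+f*q[0]/q[2],m['cy']+f*q[1]/q[2]
def tri(p,q):
    A=[];b=[]
    (e1,d1),(e2,d2)=ray('top',*p),ray('side',*q)
    s=np.linalg.lstsq(np.c_[d1,-d2],e2-e1,rcond=None)[0]
    a,c=e1+s[0]*d1,e2+s[1]*d2
    return (a+c)/2,np.linalg.norm(a-c)
def crop(im,x0,y0,x1,y1,k): return cv2.resize(im[y0:y1,x0:x1],None,fx=k,fy=k,interpolation=cv2.INTER_CUBIC)
E
python3 - <<'E'
from h import *
t=capture('top')[:,:,::-1]; s=capture('side')[:,:,::-1]
o=np.zeros((600,800,3),np.uint8)
def put(c,x,y): o[y:y+c.shape[0],x:x+c.shape[1]]=c
put(crop(t,170,140,250,195,5),0,0)      # stand top
put(crop(t,285,195,350,235,6),405,0)    # upper body
put(crop(t,95,125,165,175,5),0,290)     # handle
put(crop(s,190,165,270,275,3),405,245)
put(crop(s,140,255,190,335,3),650,245)
cv2.imwrite('pics/m1.png',o)
E
```

```text
(no output)
```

View pics/m1.png

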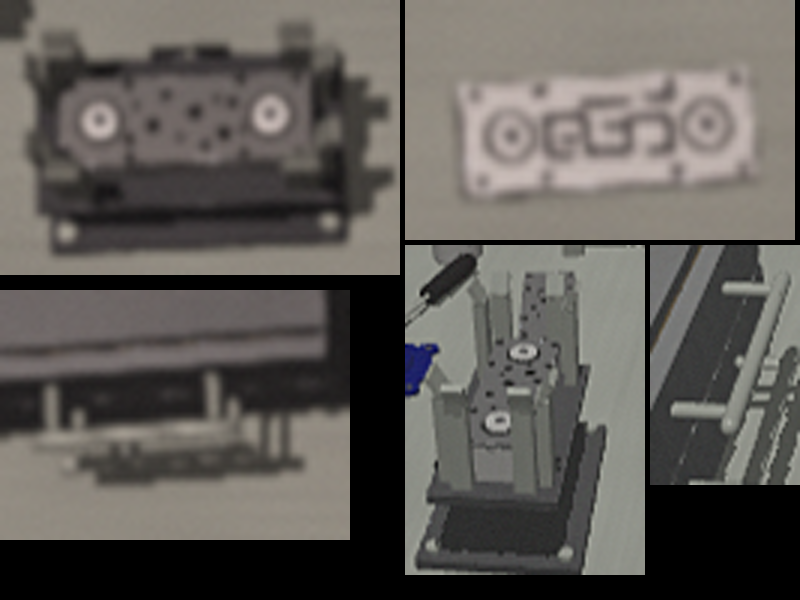

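```bash
python3 - <<'E'
from h import *
np.set_printoptions(precision=4,suppress=True)
a=tri((189.4,163.8),(220.3,223.3)); b=tri((223.6,162.4),(229,200.3)); print('stand',a,b)
for A,B in [(a[0],b[0])]:
    d=A-B; print((A+B)/2,np.linalg.norm(d),np.degrees(np.arctan2(d[1],d[0])))
c=at('top',302.4,217.25,.0295);d=at('top',335.1,215.25,.0295); print('ub',c,d,(c+d)/2,np.linalg.norm(c-d),np.degrees(np.arctan2(*(c-d)[1::-1])))
print('corners',[at('top',285+(x-405+.5)/6-.5,195+(y+.5)/6-.5,.026)[:2] for x,y in((458,85),(752,68),(760,178),(466,200))])
e=at('top',101.6,154.8,.1175);f=at('top',142.6,152.6,.1175);print('bar top',e,f,np.linalg.norm(e-f),(e+f)/2)
e=at('side',183,266.3,.115);f=at('side',166.3,314.7,.115);print('bar side',e,f,np.linalg.norm(e-f),(e+f)/2)
s=at('side',183,266.3,.0);print()
E
```

```text
stand (array([0.5472, 0.0921, 0.1114]), np.float64(0.0018917873920260189)) (array([ 0.5527, -0.016 ,  0.1101]), np.float64(0.0004357997360229879))
[0.55   0.038  0.1107] 0.10829863645451965 92.88888625466406
ub [ 0.3916 -0.275   0.0295] [ 0.3999 -0.3826  0.0295] [ 0.3958 -0.3288  0.0295] 0.10794965728521486 94.37963791212763
corners [array([ 0.4198, -0.2459]), array([ 0.4318, -0.4081]), array([ 0.371 , -0.4112]), array([ 0.3566, -0.2501])]
bar top [0.5694 0.3689 0.1175] [0.5787 0.2402 0.1175] 0.12895225529840734 [0.574  0.3046 0.1175]
bar side [0.5814 0.2523 0.115 ] [0.5687 0.3717 0.115 ] 0.12008819632519041 [0.575 0.312 0.115]
```

Emit:
{"method": "jog_arm", "body": {"rows": [[[0, 0, 0, -0.181], [0, 0, 0, -0.181], [0, 0, 0, -0.181], [0, 0, 0, -0.181], [0, 0, 0, -0.181], [0, 0, 0, -0.181], [0, 0, 0, -0.178], [-0.0395, -0.03, 0.015, 0], [-0.0395, -0.03, 0.015, 0], [-0.0395, -0.03, 0.015, 0], [-0.0395, -0.03, 0.015, 0], [-0.0395, -0.03, 0.015, 0], [-0.0395, -0.03, 0.015, 0], [0, 0, 0, 0], [0, 0, 0, 0]]], "claw": 1}}

```text
time_s: 2.08
tcp_pos: [0.3954, -0.3294, 0.2024]
ee_rot: [[0.078, -0.997, 0.0], [-0.997, -0.078, -0.0], [0.0, -0.0, -1.0]]
wrist_force: [0.3, -0.2, 0.3]
gripper_width: 0.998
gripper_force: 0.0
```

```bash
cat >> h.py <<'E'
def rel(p,yaw):
    "tool shift to world p (TCP) and turn so that tool y lies at yaw deg; shift in present axes and in turned axes"
    s=sense(); R=s['ee_rot']; y=np.degrees(np.arctan2(R[1,1],R[0,1])); t=-np.radians((yaw-y+90)%180-90)
    d=R.T@(np.array(p)-s['tcp_pos']); c,k=np.cos(t),np.sin(t)
    print('t',s['time_s'],'tcp',s['tcp_pos'].round(4),'yawy',y.round(2),'tilt',R[:,2].round(4),'w',s['gripper_width'].__round__(3),'gf',round(s['gripper_force'],1),'F',s['wrist_force'].round(1),'M',s['moment'].round(2),'q6',s['joints'][5].round(1))
    print('shift now',d.round(4),'turn',t.__round__(4),'shift after turn',(c*d[0]+k*d[1]).round(4),(-k*d[0]+c*d[1]).round(4),d[2].round(4))
E
python3 -c "
from h import *
rel((.3955,-.3288,.076),4.4)
t=capture('top')[:,:,::-1]; s=capture('side')[:,:,::-1]
cv2.imwrite('pics/m2.png',np.hstack([crop(t,270,170,370,270,4),crop(s,250,120,350,220,4)]))"
```

```text
t 2.075 tcp [ 0.3954 -0.3294  0.2024] yawy -175.55 tilt [ 0.e+00 -2.e-04 -1.e+00] w 0.998 gf 0.0 F [ 0.3 -0.2  0.3] M [0.05 0.08 0.03] q6 26.1
shift now [-7.000e-04 -1.000e-04  1.264e-01] turn 0.0008 shift after turn -0.0007 -0.0001 0.1264
```

View pics/m2.png

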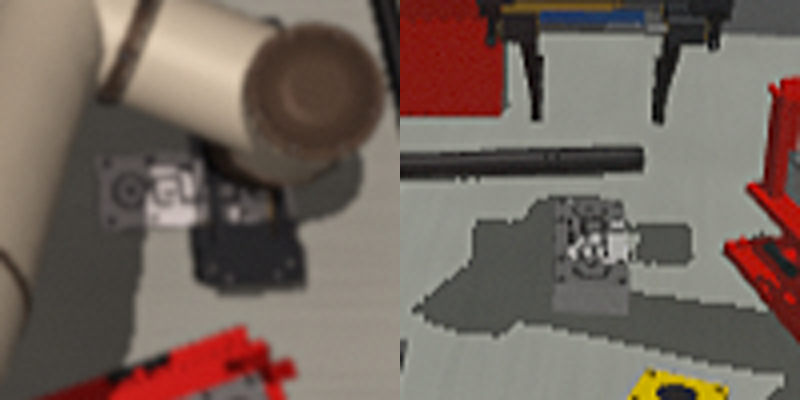

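```bash
python3 -c "
from h import *
for (x,y) in [(240,330),(295,370),(190,345),(130,375)]:
  print([at('top',270+x/4,170+y/4,z)[:2].round(3) for z in (.16,.13,0)])
for (u,v) in [(542,220),(517,285),(565,218),(565,330)]:
  print([at('side',u/1.5625,v/1.5625,z)[:2].round(3) for z in (.16,.13,0.01)])
"
```

```text
[array([ 0.271, -0.341]), array([ 0.273, -0.346]), array([ 0.28 , -0.369])]
[array([ 0.242, -0.381]), array([ 0.243, -0.387]), array([ 0.248, -0.414])]
[array([ 0.26 , -0.304]), array([ 0.261, -0.308]), array([ 0.267, -0.328])]
[array([ 0.237, -0.259]), array([ 0.238, -0.262]), array([ 0.242, -0.278])]
[array([ 0.248, -0.348]), array([ 0.24 , -0.429]), array([ 0.21 , -0.754])]
[array([ 0.302, -0.053]), array([ 0.299, -0.112]), array([ 0.284, -0.351])]
[array([ 0.202, -0.365]), array([ 0.191, -0.448]), array([ 0.147, -0.778])]
[array([0.24 , 0.075]), array([0.232, 0.024]), array([ 0.2  , -0.178])]
```

Emit:
{"method": "jog_arm", "body": {"rows": [[[-0.0007, 0, 0.03, 0], [0, 0, 0.03, 0], [0, 0, 0.03, 0], [0, 0, 0.02, 0], [0, 0, 0.01, 0], [0, 0, 0.0064, 0], [0, 0, 0, 0], [0, 0, 0, 0]]]}}

```text
time_s: 3.18
tcp_pos: [0.3956, -0.3289, 0.0766]
ee_rot: [[0.077, -0.997, 0.001], [-0.997, -0.077, -0.001], [0.001, -0.001, -1.0]]
wrist_force: [-0.5, 0.6, 0.2]
gripper_width: 1.002
gripper_force: 0.0
```

Emit:
{"method": "jog_arm", "body": {"rows": [[[0, 0, 0, 0], [0, 0, 0, 0], [0, 0, 0, 0], [0, 0, 0, 0], [0, 0, 0, 0], [0, 0, 0, 0]]], "claw": 0.3}}

```text
time_s: 3.92
tcp_pos: [0.3953, -0.3286, 0.076]
ee_rot: [[0.077, -0.997, 0.0], [-0.997, -0.077, -0.0], [0.0, -0.0, -1.0]]
wrist_force: [0.5, 0.5, 1.4]
gripper_width: 0.692
gripper_force: 30.0
```

Emit:
{"method": "jog_arm", "body": {"rows": [[[0, 0, -0.01, 0], [0, 0, -0.03, 0], [0, 0, -0.04, 0], [0, 0, -0.04, 0], [0, 0, -0.04, 0], [0, 0, -0.04, 0], [0, 0, -0.014, 0], [0, 0, 0, 0], [0, 0, 0, 0]]]}}

```text
time_s: 5.05
tcp_pos: [0.3942, -0.328, 0.2874]
ee_rot: [[0.076, -0.997, -0.004], [-0.997, -0.076, 0.003], [-0.003, 0.004, -1.0]]
wrist_force: [0.2, 0.0, -6.3]
gripper_width: 0.686
gripper_force: 30.0
```

```bash
python3 -c "
from h import *
rel((.550,.038,.28),2.9)"
```

```text
t 5.05 tcp [ 0.3942 -0.328   0.2874] yawy -175.62 tilt [-0.0042  0.0028 -1.    ] w 0.686 gf 30.0 F [ 0.2  0.  -6.3] M [ 0.01  0.14 -0.02] q6 26.0
shift now [-0.353  -0.1834  0.0078] turn 0.0258 shift after turn -0.3576 -0.1742 0.0078
```

Emit:
{"method": "jog_arm", "body": {"rows": [[[0, 0, 0, 0.026], [-0.0357, -0.0174, 0, 0], [-0.0358, -0.0174, 0, 0], [-0.0358, -0.0174, 0, 0], [-0.0358, -0.0174, 0, 0], [-0.0358, -0.0174, 0, 0], [-0.0358, -0.0174, 0, 0], [-0.0358, -0.0174, 0, 0], [-0.0358, -0.0174, 0, 0], [-0.0357, -0.0174, 0, 0], [-0.0357, -0.0174, 0, 0], [0, 0, 0, 0], [0, 0, 0, 0], [0, 0, 0, 0]]]}}

```text
time_s: 6.8
tcp_pos: [0.5503, 0.0366, 0.2894]
ee_rot: [[0.05, -0.999, -0.001], [-0.999, -0.05, -0.0], [0.0, 0.001, -1.0]]
wrist_force: [-0.6, 0.1, -5.2]
gripper_width: 0.685
gripper_force: 30.0
```

```bash
python3 - <<'E'
from h import *
rel((.550,.038,.24),2.9)
t=capture('top')[:,:,::-1]; s=capture('side')[:,:,::-1]
cv2.imwrite('pics/m3.png',np.hstack([crop(t,160,110,260,210,4),crop(s,175,110,275,285,4)[:400*0+700][100:500] if 0 else cv2.resize(s[110:285,180:280],(400,700))[:600]]) if 0 else crop(s,160,100,290,260,4)[:600])
R=sense()['ee_rot'];p=sense()['tcp_pos']
E
```

```text
t 6.8 tcp [0.5503 0.0366 0.2894] yawy -177.15 tilt [-1.1e-03 -4.0e-04 -1.0e+00] w 0.685 gf 30.0 F [-0.6  0.1 -5.2] M [-0.01  0.19 -0.07] q6 -17.8
shift now [-0.0014  0.0002  0.0494] turn -0.0009 shift after turn -0.0014 0.0002 0.0494
```

View pics/m3.png

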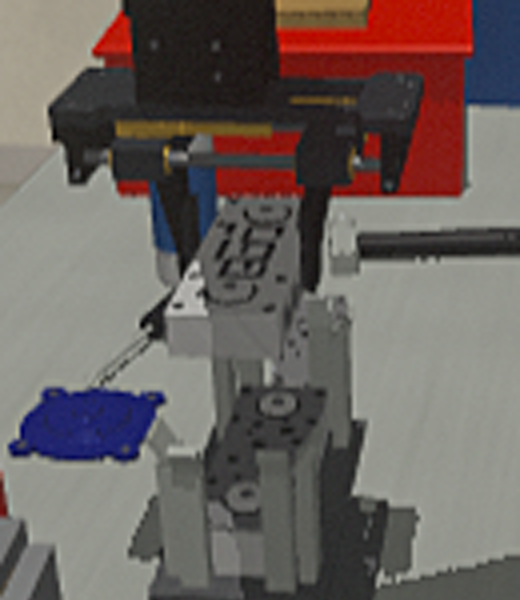

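```bash
python3 - <<'E'
from h import *
np.set_printoptions(precision=4,suppress=True)
g=lambda x,y,z: at('side',160+(x+.5)/4-.5,100+(y+.5)/4-.5,z)
for z,P in ((.243,((231,291),(267,211))),(.111,((243,497),(278,404)))):
    a,b=g(*P[0],z),g(*P[1],z); d=a-b; print((a+b)/2,np.linalg.norm(d),np.degrees(np.arctan2(d[1],d[0])))
E
```

```text
[0.5481 0.0439 0.243 ] 0.10902931348911765 93.225109910494
[0.5495 0.0404 0.111 ] 0.10658178825111556 92.00851708307913
```

Emit:
{"method": "jog_arm", "body": {"rows": [[[-0.0014, 0, 0.015, 0], [0, 0, 0.015, 0], [0, 0, 0.01, 0], [0, 0, 0.01, 0], [0, 0, 0.008, 0], [0, 0, 0.008, 0], [0, 0, 0.008, 0], [0, 0, 0, 0]]]}}

```text
time_s: 7.9
tcp_pos: [0.5503, 0.0388, 0.2151]
ee_rot: [[0.051, -0.999, -0.002], [-0.999, -0.051, -0.0], [0.0, 0.002, -1.0]]
wrist_force: [-0.4, -0.1, -5.0]
gripper_width: 0.685
gripper_force: 30.0
```

No contact; go on slowly.

Emit:
{"method": "jog_arm", "body": {"rows": [[[0, 0, 0.006, 0], [0, 0, 0.006, 0], [0, 0, 0.005, 0], [0, 0, 0.003, 0], [0, 0, 0.002, 0], [0, 0, 0.002, 0], [0, 0, 0, 0]]]}}

```text
time_s: 8.78
tcp_pos: [0.5506, 0.0388, 0.1917]
ee_rot: [[0.051, -0.999, -0.0], [-0.999, -0.051, -0.0], [0.0, 0.0, -1.0]]
wrist_force: [-0.1, 0.5, -6.1]
gripper_width: 0.687
gripper_force: 30.0
```

Emit:
{"method": "jog_arm", "body": {"rows": [[[0, 0, 0.002, 0], [0, 0, 0.001, 0], [0, 0, 0.001, 0], [0, 0, 0.001, 0], [0, 0, 0, 0]]]}}

```text
time_s: 9.4
tcp_pos: [0.5507, 0.0389, 0.1881]
ee_rot: [[0.052, -0.999, 0.001], [-0.999, -0.052, -0.0], [0.0, -0.001, -1.0]]
wrist_force: [-3.8, 0.6, 6.8]
gripper_width: 0.687
gripper_force: 30.0
```

Emit:
{"method": "jog_arm", "body": {"rows": [[[0, 0, 0.001, 0], [0, 0, 0, 0]]]}}

```text
time_s: 9.65
tcp_pos: [0.5507, 0.0389, 0.1874]
ee_rot: [[0.052, -0.999, 0.001], [-0.999, -0.052, -0.0], [0.0, -0.001, -1.0]]
wrist_force: [-4.9, 0.4, 7.0]
gripper_width: 0.683
gripper_force: 30.0
```

Emit:
{"method": "jog_arm", "body": {"rows": [[[0, 0, 0.001, 0], [0, 0, 0, 0]]]}}

```text
time_s: 9.9
tcp_pos: [0.5507, 0.0389, 0.1864]
ee_rot: [[0.052, -0.999, 0.001], [-0.999, -0.052, -0.0], [0.0, -0.001, -1.0]]
wrist_force: [-5.9, 0.1, 6.0]
gripper_width: 0.687
gripper_force: 30.0
```

Emit:
{"method": "jog_arm", "body": {"rows": [[[0, 0, 0.001, 0], [0, 0, 0, 0]]]}}

```text
time_s: 10.15
tcp_pos: [0.5507, 0.0389, 0.1854]
ee_rot: [[0.052, -0.999, 0.001], [-0.999, -0.052, -0.0], [0.0, -0.001, -1.0]]
wrist_force: [-4.7, 0.8, 7.2]
gripper_width: 0.688
gripper_force: 30.0
```

Emit:
{"method": "jog_arm", "body": {"rows": [[[0, 0.001, 0.001, 0], [0, 0, 0, 0]]]}}

```text
time_s: 10.4
tcp_pos: [0.5505, 0.0389, 0.185]
ee_rot: [[0.052, -0.999, 0.003], [-0.999, -0.052, -0.0], [0.0, -0.003, -1.0]]
wrist_force: [-3.4, -0.5, 7.7]
gripper_width: 0.685
gripper_force: 30.0
```

Emit:
{"method": "jog_arm", "body": {"rows": [[[0, 0, 0.001, 0], [0, 0, 0, 0]]]}}

```text
time_s: 10.65
tcp_pos: [0.5505, 0.0389, 0.1849]
ee_rot: [[0.052, -0.999, 0.003], [-0.999, -0.052, -0.0], [0.001, -0.003, -1.0]]
wrist_force: [-5.9, 0.2, 13.2]
gripper_width: 0.687
gripper_force: 30.0
```

Emit:
{"method": "jog_arm", "body": {"rows": [[[0, 0, 0.0007, 0], [0, 0, 0, 0]]]}}

```text
time_s: 10.9
tcp_pos: [0.5506, 0.0389, 0.185]
ee_rot: [[0.052, -0.999, 0.003], [-0.999, -0.052, -0.0], [0.001, -0.003, -1.0]]
wrist_force: [-6.7, 0.0, 16.3]
gripper_width: 0.685
gripper_force: 30.0
```

Emit:
{"method": "jog_arm", "body": {"rows": [[[0, 0, 0, 0], [0, 0, 0, 0], [0, 0, 0, 0], [0, 0, -0.01, 0], [0, 0, -0.02, 0], [0, 0, -0.02, 0], [0, 0, 0, 0]]], "claw": 1}}

```text
time_s: 11.78
tcp_pos: [0.5507, 0.0391, 0.2332]
ee_rot: [[0.051, -0.999, 0.005], [-0.999, -0.051, 0.001], [-0.001, -0.005, -1.0]]
wrist_force: [0.9, 0.4, -0.8]
gripper_width: 1.001
gripper_force: 0.0
```

Emit:
{"method": "jog_arm", "body": {"rows": [[[0, 0, 0, 0], [0, 0, 0, 0], [0, 0, 0, 0], [0, 0, 0, 0], [0, 0, 0, 0], [0, 0, 0.01, 0], [0, 0, 0.008, 0], [0, 0, 0.004, 0], [0, 0, 0, 0]]], "claw": 0}}

```text
time_s: 12.9
tcp_pos: [0.5495, 0.0388, 0.2086]
ee_rot: [[0.051, -0.999, -0.001], [-0.999, -0.051, -0.0], [0.0, 0.001, -1.0]]
wrist_force: [-0.4, -0.3, 0.9]
gripper_width: 0.065
gripper_force: 0.0
```

```bash
python3 - <<'E'
from h import *
rel((.550,.038,.2047),2.9)
t=capture('top')[:,:,::-1]; s=capture('side')[:,:,::-1]
cv2.imwrite('pics/m4.png',crop(s,170,140,290,260,5))
E
```

```text
t 12.9 tcp [0.5495 0.0388 0.2086] yawy -177.08 tilt [-1.e-03 -4.e-04 -1.e+00] w 0.065 gf 0.0 F [-0.4 -0.3  0.9] M [0.01 0.1  0.02] q6 -18.0
shift now [ 0.0008 -0.0004  0.0039] turn 0.0004 shift after turn 0.0008 -0.0004 0.0039
```

View pics/m4.png

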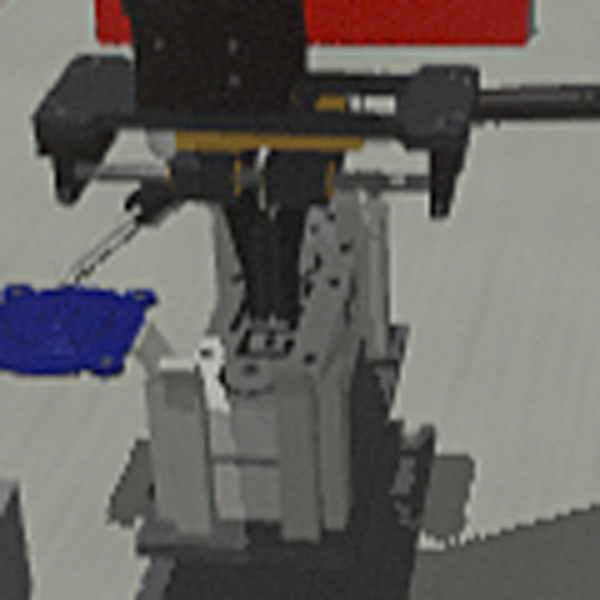

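Emit:
{"method": "jog_arm", "body": {"rows": [[[0, 0, 0.002, 0], [0, 0, 0.001, 0], [0, 0, 0.001, 0], [0, 0, 0, 0]]]}}

```text
time_s: 13.5
tcp_pos: [0.5497, 0.0388, 0.2052]
ee_rot: [[0.051, -0.999, 0.0], [-0.999, -0.051, 0.0], [0.0, -0.0, -1.0]]
wrist_force: [-0.8, 0.4, -0.0]
gripper_width: 0.004
gripper_force: 0.2
```

Emit:
{"method": "jog_arm", "body": {"rows": [[[0, 0, 0.001, 0], [0, 0, 0, 0]]]}}

```text
time_s: 13.75
tcp_pos: [0.5497, 0.0388, 0.2052]
ee_rot: [[0.051, -0.999, 0.001], [-0.999, -0.051, -0.0], [0.0, -0.001, -1.0]]
wrist_force: [-2.2, 0.2, 5.7]
gripper_width: 0.005
gripper_force: 2.7
```

Emit:
{"method": "jog_arm", "body": {"rows": [[[0, 0, 0.001, 0], [0, 0, 0, 0]]]}}

```text
time_s: 14.0
tcp_pos: [0.5497, 0.0388, 0.2051]
ee_rot: [[0.052, -0.999, 0.001], [-0.999, -0.052, -0.0], [0.0, -0.001, -1.0]]
wrist_force: [-4.2, 1.9, 10.5]
gripper_width: 0.004
gripper_force: 4.9
```

Emit:
{"method": "jog_arm", "body": {"rows": [[[0, 0, 0.001, 0], [0, 0, 0.001, 0], [0, 0, 0, 0], [0, 0, 0, 0], [0, 0, 0, 0]]]}}

```text
time_s: 14.62
tcp_pos: [0.5497, 0.0388, 0.2051]
ee_rot: [[0.052, -0.999, 0.002], [-0.999, -0.052, -0.001], [0.001, -0.002, -1.0]]
wrist_force: [-7.2, 2.0, 19.5]
gripper_width: 0.008
gripper_force: 9.5
```

Emit:
{"method": "jog_arm", "body": {"rows": [[[0, 0, 0.001, 0], [0, 0, 0, 0], [0, 0, 0, 0], [0, 0, 0, 0]]]}}

```text
time_s: 15.12
tcp_pos: [0.5497, 0.0388, 0.205]
ee_rot: [[0.053, -0.999, 0.002], [-0.999, -0.053, -0.001], [0.001, -0.002, -1.0]]
wrist_force: [-9.4, 1.5, 23.2]
gripper_width: 0.002
gripper_force: 11.8
```

Emit:
{"method": "jog_arm", "body": {"rows": [[[0, 0, -0.02, 0], [0, 0, -0.03, 0], [0, 0, -0.03, 0], [0, 0, -0.014, 0]]], "claw": 0.3}}

```text
time_s: 15.62
tcp_pos: [0.5501, 0.0389, 0.2958]
ee_rot: [[0.051, -0.999, 0.003], [-0.999, -0.051, 0.001], [-0.001, -0.003, -1.0]]
wrist_force: [0.2, 0.3, -1.0]
gripper_width: 0.286
gripper_force: 0.0
```

```bash
python3 -c "
from h import *
rel((.575,.311,.26),5.5)"
```

```text
t 15.625 tcp [0.5501 0.0389 0.2958] yawy -177.07 tilt [ 2.8e-03  9.0e-04 -1.0e+00] w 0.286 gf 0.0 F [ 0.2  0.3 -1. ] M [0.   0.12 0.05] q6 -18.0
shift now [-0.2704 -0.0386  0.0362] turn -0.0449 shift after turn -0.2684 -0.0507 0.0362
```

Emit:
{"method": "jog_arm", "body": {"rows": [[[0, 0, 0, -0.045], [-0.0336, -0.0063, 0.003, 0], [-0.0336, -0.0063, 0.003, 0], [-0.0336, -0.0063, 0.003, 0], [-0.0336, -0.0063, 0.003, 0], [-0.0335, -0.0063, 0.003, 0], [-0.0335, -0.0064, 0.003, 0], [-0.0335, -0.0064, 0.003, 0], [-0.0335, -0.0064, 0.003, 0], [0, 0, 0, 0], [0, 0, 0, 0]]]}}

```text
time_s: 17.0
tcp_pos: [0.5741, 0.3104, 0.2693]
ee_rot: [[0.096, -0.995, -0.002], [-0.995, -0.096, -0.001], [0.001, 0.002, -1.0]]
wrist_force: [-0.7, -0.2, 0.5]
gripper_width: 0.299
gripper_force: 0.0
```

```bash
python3 - <<'E'
from h import *
rel((.575,.311,.167),5.5)
t=capture('top')[:,:,::-1]; s=capture('side')[:,:,::-1]
cv2.imwrite('pics/m5.png',np.hstack([crop(s,110,200,210,340,4),crop(t,70,100,170,240,4)]))
for y in(-.06,0,.06):
  p=np.array((.575,.311,.1175))+y*np.array((-.096,.995,0)); print([np.round(proj(n,p),1) for n in('side','top')])
E
```

```text
t 17.0 tcp [0.5741 0.3104 0.2693] yawy -174.5 tilt [-0.0015 -0.0012 -1.    ] w 0.299 gf 0.0 F [-0.7 -0.2  0.5] M [0.06 0.09 0.02] q6 -37.1
shift now [-0.0006 -0.0011  0.1023] turn -0.0 shift after turn -0.0006 -0.0011 0.1023
[array([183.4, 265. ]), array([139.1, 151.9])]
[array([175.4, 287.1]), array([120.1, 153.4])]
[array([166. , 313.1]), array([101. , 154.8])]
```

View pics/m5.png

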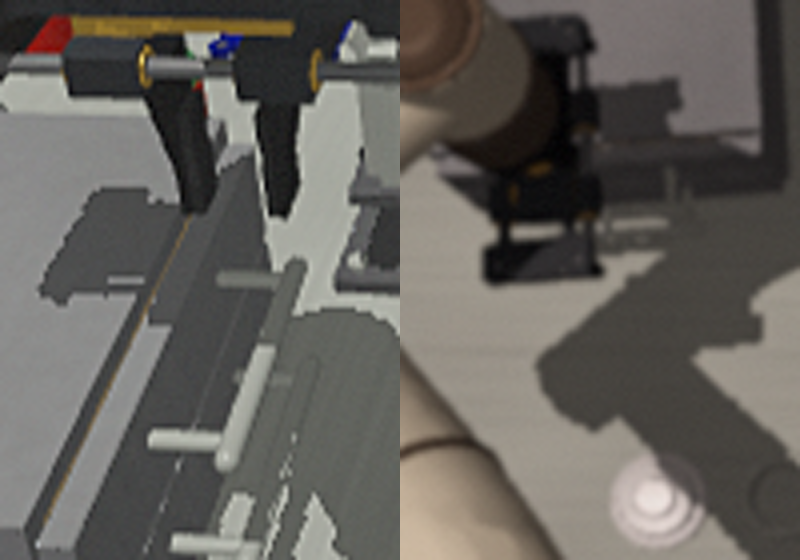

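Emit:
{"method": "jog_arm", "body": {"rows": [[[0, -0.001, 0.025, 0], [0, 0, 0.025, 0], [0, 0, 0.015, 0], [0, 0, 0.01, 0], [0, 0, 0.01, 0], [0, 0, 0.01, 0], [0, 0, 0.007, 0], [0, 0, 0, 0]]]}}

```text
time_s: 18.1
tcp_pos: [0.5752, 0.3108, 0.1675]
ee_rot: [[0.096, -0.995, -0.001], [-0.995, -0.096, -0.001], [0.001, 0.001, -1.0]]
wrist_force: [0.4, 0.2, 0.0]
gripper_width: 0.307
gripper_force: 0.0
```

Emit:
{"method": "jog_arm", "body": {"rows": [[[0, 0, 0, 0], [0, 0, 0, 0], [0, 0, 0, 0], [0, 0, 0, 0]]], "claw": 0.05}}

```text
time_s: 18.6
tcp_pos: [0.5757, 0.3111, 0.1686]
ee_rot: [[0.096, -0.995, 0.001], [-0.995, -0.096, 0.001], [-0.0, -0.001, -1.0]]
wrist_force: [-0.2, 0.1, 1.4]
gripper_width: 0.112
gripper_force: 30.0
```

Emit:
{"method": "jog_arm", "body": {"rows": [[[0, 0.005, 0, 0], [0, 0.01, 0, 0], [0, 0.015, 0, 0], [0, 0.015, 0, 0], [0, 0.015, 0, 0], [0, 0, 0, 0]]]}}

```text
time_s: 19.35
tcp_pos: [0.5139, 0.3052, 0.1686]
ee_rot: [[0.097, -0.995, -0.001], [-0.995, -0.097, -0.0], [0.0, 0.001, -1.0]]
wrist_force: [-0.9, 1.2, 3.4]
gripper_width: 0.116
gripper_force: 30.0
```

Emit:
{"method": "jog_arm", "body": {"rows": [[[0, 0.015, 0, 0], [0, 0.02, 0, 0], [0, 0.02, 0, 0], [0, 0.02, 0, 0], [0, 0.02, 0, 0], [0, 0.02, 0, 0], [0, 0.02, 0, 0], [0, 0.01, 0, 0], [0, 0, 0, 0], [0, 0, 0, 0]]]}}

```text
time_s: 20.6
tcp_pos: [0.3712, 0.2916, 0.1685]
ee_rot: [[0.096, -0.995, 0.0], [-0.995, -0.096, 0.0], [-0.0, -0.0, -1.0]]
wrist_force: [-1.4, 1.6, 6.4]
gripper_width: 0.112
gripper_force: 30.0
```

Emit:
{"method": "jog_arm", "body": {"rows": [[[0, 0, 0, 0], [0, 0, 0, 0], [0, 0, -0.03, 0], [0, 0, -0.04, 0], [0, 0, -0.05, 0], [0.05, 0, 0, 0], [0.05, 0, 0, 0], [0.05, 0, 0, 0], [0.05, 0, 0, 0], [0.04, 0, 0, 0], [0, 0, 0, 0]]], "claw": 0.35}}

```text
time_s: 21.98
tcp_pos: [0.3935, 0.05, 0.2873]
ee_rot: [[0.091, -0.996, -0.002], [-0.996, -0.091, -0.001], [0.001, 0.003, -1.0]]
wrist_force: [-0.2, 0.5, -0.0]
gripper_width: 0.352
gripper_force: 0.0
```

```bash
python3 - <<'E'
from h import *
rel((.4905,.303,.27),5.5)
t=capture('top')[:,:,::-1]; s=capture('side')[:,:,::-1]
o=np.zeros((600,800,3),np.uint8)
a=crop(t,80,125,180,235,4); b=crop(s,120,215,220,365,4)
o[:440,:400]=a; o[:600,400:]=b
cv2.imwrite('pics/m6.png',o)
E
```

```text
t 21.975 tcp [0.3935 0.05   0.2873] yawy -174.77 tilt [-0.0025 -0.001  -1.    ] w 0.352 gf 0.0 F [-0.2  0.5 -0. ] M [0.05 0.1  0.03] q6 -25.7
shift now [-0.2431 -0.1197  0.0168] turn -0.0047 shift after turn -0.2425 -0.1208 0.0168
```

View pics/m6.png

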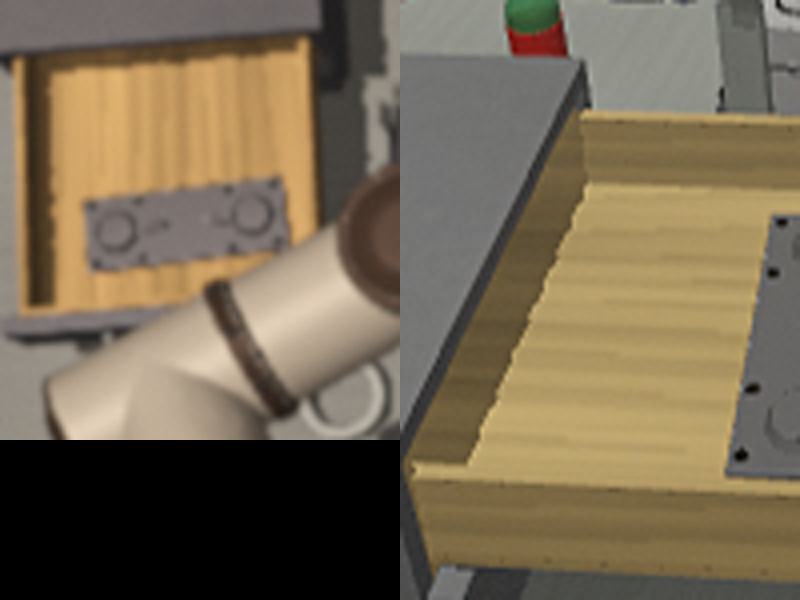

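```bash
python3 - <<'E'
from h import *
g=lambda x,y,z: at('top',80+(x+.5)/4-.5,125+(y+.5)/4-.5,z)
c=np.array([g(x,y,.091) for x,y in((85,203),(285,180),(290,247),(91,271))]); print(c.round(4),c.mean(0),np.linalg.norm(c[0]-c[1]),np.linalg.norm(c[1]-c[2]))
a,b=g(117,232,.097),g(252,214,.097); d=a-b; print((a+b)/2,np.linalg.norm(d),np.degrees(np.arctan2(d[1],d[0])))
m=(c.mean(0)*1+(a+b)/2)/2; yaw=np.degrees(np.arctan2(d[1],d[0]))-90
rel((m[0],m[1],.22),yaw)
for p in c: print(np.round(proj('side',p),1))
E
```

```text
[[0.5085 0.3746 0.091 ]
 [0.5299 0.2166 0.091 ]
 [0.4755 0.21   0.091 ]
 [0.4537 0.3662 0.091 ]] [0.49188563 0.29185431 0.091     ] 0.15940327414482833 0.054779553209298205
[0.49240507 0.29310676 0.097     ] 0.10702424249063339 98.73417396946967
t 22.075 tcp [0.3941 0.052  0.2876] yawy -174.58 tilt [-1.3e-03 -4.0e-04 -1.0e+00] w 0.353 gf 0.0 F [0.6 0.  0.2] M [0.07 0.09 0.02] q6 -25.8
shift now [-0.2302 -0.1205  0.0674] turn -0.0579 shift after turn -0.2228 -0.1336 0.0674
[202.7 330.9]
[214.8 266.6]
[242. 267.]
[236.8 330.9]
```

Emit:
{"method": "jog_arm", "body": {"rows": [[[0, 0, 0, -0.056], [-0.0279, -0.0168, 0.004, 0], [-0.0279, -0.0168, 0.006, 0], [-0.0279, -0.0168, 0.008, 0], [-0.0279, -0.0168, 0.008, 0], [-0.0279, -0.0168, 0.01, 0], [-0.0279, -0.0168, 0.01, 0], [-0.0279, -0.0168, 0.01, 0], [-0.0279, -0.0169, 0.01, 0], [0, 0, 0, 0], [0, 0, 0, 0]]], "claw": 1}}

```text
time_s: 23.45
tcp_pos: [0.4927, 0.2938, 0.2216]
ee_rot: [[0.153, -0.988, -0.001], [-0.988, -0.153, -0.001], [0.001, 0.001, -1.0]]
wrist_force: [0.1, 0.3, 0.3]
gripper_width: 1.0
gripper_force: 0.0
```

```bash
python3 -c "
from h import *
rel((.493,.2932,.157),8.6)"
```

```text
t 23.45 tcp [0.4927 0.2938 0.2216] yawy -171.22 tilt [-0.0013 -0.0011 -1.    ] w 1.0 gf 0.0 F [0.1 0.3 0.3] M [-0.02  0.17 -0.03] q6 -38.2
shift now [ 0.0006 -0.0003  0.0646] turn 0.0032 shift after turn 0.0006 -0.0003 0.0646
```

Emit:
{"method": "jog_arm", "body": {"rows": [[[0, 0, 0.02, 0], [0, 0, 0.02, 0], [0, 0, 0.01, 0], [0, 0, 0.008, 0], [0, 0, 0.004, 0], [0, 0, 0.0026, 0], [0, 0, 0, 0], [0, 0, 0, 0]]]}}

```text
time_s: 24.45
tcp_pos: [0.4937, 0.2935, 0.1579]
ee_rot: [[0.151, -0.988, 0.001], [-0.988, -0.151, 0.0], [-0.0, -0.001, -1.0]]
wrist_force: [0.1, 0.1, 0.5]
gripper_width: 0.998
gripper_force: 0.0
```

Emit:
{"method": "jog_arm", "body": {"rows": [[[0, 0, 0, 0], [0, 0, 0, 0], [0, 0, 0, 0], [0, 0, 0, 0], [0, 0, 0, 0]]], "claw": 0.4}}

```text
time_s: 25.08
tcp_pos: [0.4935, 0.2933, 0.1576]
ee_rot: [[0.151, -0.988, -0.0], [-0.988, -0.151, -0.0], [0.0, 0.0, -1.0]]
wrist_force: [0.9, -1.0, 0.3]
gripper_width: 0.678
gripper_force: 30.0
```

Emit:
{"method": "jog_arm", "body": {"rows": [[[0, 0, -0.01, 0], [0, 0, -0.02, 0], [0, 0, -0.03, 0], [0, 0, -0.03, 0], [0, 0, -0.03, 0], [0, 0, -0.02, 0], [0, 0, 0, 0], [0, 0, 0, 0]]]}}

```text
time_s: 26.08
tcp_pos: [0.4928, 0.2929, 0.2962]
ee_rot: [[0.151, -0.989, -0.002], [-0.989, -0.151, -0.001], [0.001, 0.003, -1.0]]
wrist_force: [0.1, 0.1, -3.8]
gripper_width: 0.679
gripper_force: 30.0
```

```bash
python3 - <<'E'
from h import *
rel((.550,.0385,.29),2.9)
s=capture('side')[:,:,::-1]
cv2.imwrite('pics/m7.png',crop(s,130,160,280,280,5))
E
```

```text
t 26.075 tcp [0.4928 0.2929 0.2962] yawy -171.31 tilt [-0.0024 -0.0013 -1.    ] w 0.679 gf 30.0 F [ 0.1  0.1 -3.8] M [-0.02  0.2  -0.02] q6 -38.2
shift now [ 0.2601 -0.0181  0.0064] turn 0.101 shift after turn 0.257 -0.0442 0.0064
```

View pics/m7.png

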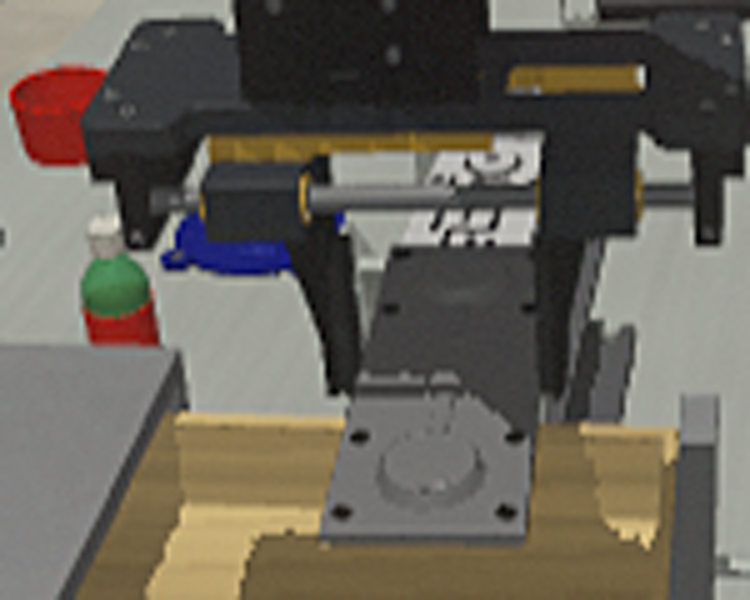

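```bash
python3 - <<'E'
from h import *
g=lambda x,y,z: at('side',130+(x+.5)/5-.5,160+(y+.5)/5-.5,z)
c=np.array([g(x,y,.2296) for x,y in((324,532),(526,532),(536,250),(397,250))]); print(c.round(4),c.mean(0))
print([np.linalg.norm(c[i]-c[(i+1)%4]).round(4) for i in range(4)])
E
```

```text
[[0.5081 0.3785 0.2296]
 [0.4507 0.37   0.2296]
 [0.4794 0.2176 0.2296]
 [0.5291 0.2247 0.2296]] [0.491839   0.29769379 0.2296    ]
[np.float64(0.058), np.float64(0.155), np.float64(0.0502), np.float64(0.1553)]
```

Emit:
{"method": "jog_arm", "body": {"rows": [[[0, 0, 0, 0.051], [0, 0, 0, 0.05], [0.0257, -0.0044, 0, 0], [0.0257, -0.0044, 0, 0], [0.0257, -0.0044, 0, 0], [0.0257, -0.0044, 0, 0], [0.0257, -0.0044, 0, 0], [0.0257, -0.0044, 0, 0], [0.0257, -0.0044, 0, 0], [0.0257, -0.0044, 0, 0], [0.0257, -0.0044, 0, 0], [0.0257, -0.0046, 0, 0], [0, 0, 0, 0], [0, 0, 0, 0], [0, 0, 0, 0]]]}}

```text
time_s: 28.0
tcp_pos: [0.5506, 0.0396, 0.2972]
ee_rot: [[0.052, -0.999, -0.001], [-0.999, -0.052, -0.0], [0.0, 0.001, -1.0]]
wrist_force: [-1.2, -0.4, -2.2]
gripper_width: 0.683
gripper_force: 30.0
```

```bash
python3 -c "
from h import *
rel((.550,.0387,.218),2.9)"
```

```text
t 28.0 tcp [0.5506 0.0396 0.2972] yawy -177.03 tilt [-6.e-04 -1.e-04 -1.e+00] w 0.683 gf 30.0 F [-1.2 -0.4 -2.2] M [0.01 0.11 0.02] q6 -18.0
shift now [0.0009 0.0006 0.0792] turn 0.0013 shift after turn 0.0009 0.0006 0.0792
```

Emit:
{"method": "jog_arm", "body": {"rows": [[[0.001, 0.0005, 0.02, 0], [0, 0, 0.015, 0], [0, 0, 0.01, 0], [0, 0, 0.008, 0], [0, 0, 0.008, 0], [0, 0, 0.006, 0], [0, 0, 0.005, 0], [0, 0, 0.003, 0], [0, 0, 0, 0]]]}}

```text
time_s: 29.12
tcp_pos: [0.5503, 0.0379, 0.2224]
ee_rot: [[0.051, -0.999, -0.0], [-0.999, -0.051, -0.0], [0.0, 0.0, -1.0]]
wrist_force: [0.9, 0.0, -2.1]
gripper_width: 0.675
gripper_force: 30.0
```

Emit:
{"method": "jog_arm", "body": {"rows": [[[0, 0, 0.003, 0], [0, 0, 0.002, 0], [0, 0, 0.002, 0], [0, 0, 0.001, 0], [0, 0, 0, 0]]]}}

```text
time_s: 29.75
tcp_pos: [0.5503, 0.0379, 0.2145]
ee_rot: [[0.051, -0.999, -0.0], [-0.999, -0.051, -0.0], [0.0, 0.0, -1.0]]
wrist_force: [0.4, 0.3, -3.1]
gripper_width: 0.678
gripper_force: 30.0
```

Emit:
{"method": "jog_arm", "body": {"rows": [[[0, 0, 0.001, 0], [0, 0, 0.001, 0], [0, 0, 0, 0]]]}}

```text
time_s: 30.12
tcp_pos: [0.5503, 0.0379, 0.2125]
ee_rot: [[0.051, -0.999, -0.0], [-0.999, -0.051, -0.0], [0.0, 0.0, -1.0]]
wrist_force: [0.3, -0.4, -2.7]
gripper_width: 0.678
gripper_force: 30.0
```

Emit:
{"method": "jog_arm", "body": {"rows": [[[0, 0, 0.001, 0], [0, 0, 0, 0]]]}}

```text
time_s: 30.38
tcp_pos: [0.5504, 0.0379, 0.2115]
ee_rot: [[0.051, -0.999, 0.0], [-0.999, -0.051, 0.0], [-0.0, -0.0, -1.0]]
wrist_force: [0.3, 0.7, -3.1]
gripper_width: 0.677
gripper_force: 30.0
```

Emit:
{"method": "jog_arm", "body": {"rows": [[[0, 0, 0.001, 0], [0, 0, 0, 0]]]}}

```text
time_s: 30.62
tcp_pos: [0.5504, 0.0379, 0.2111]
ee_rot: [[0.051, -0.999, 0.0], [-0.999, -0.051, -0.0], [0.0, -0.0, -1.0]]
wrist_force: [-1.5, 0.6, 0.7]
gripper_width: 0.682
gripper_force: 30.0
```

Emit:
{"method": "jog_arm", "body": {"rows": [[[0, 0, 0.001, 0], [0, 0, 0, 0]]]}}

```text
time_s: 30.88
tcp_pos: [0.5504, 0.0379, 0.2109]
ee_rot: [[0.051, -0.999, 0.001], [-0.999, -0.051, -0.0], [0.0, -0.001, -1.0]]
wrist_force: [-3.1, 0.5, 5.7]
gripper_width: 0.682
gripper_force: 30.0
```

Emit:
{"method": "jog_arm", "body": {"rows": [[[0, 0, 0.001, 0], [0, 0, 0.001, 0], [0, 0, 0, 0]]]}}

```text
time_s: 31.25
tcp_pos: [0.5504, 0.038, 0.2097]
ee_rot: [[0.052, -0.999, 0.001], [-0.999, -0.052, -0.0], [0.0, -0.001, -1.0]]
wrist_force: [-4.5, 1.7, 9.1]
gripper_width: 0.678
gripper_force: 30.0
```

Emit:
{"method": "jog_arm", "body": {"rows": [[[0, 0, 0.001, 0], [0, 0, 0, 0]]]}}

```text
time_s: 31.5
tcp_pos: [0.5504, 0.038, 0.2088]
ee_rot: [[0.052, -0.999, 0.001], [-0.999, -0.052, -0.0], [0.0, -0.001, -1.0]]
wrist_force: [-6.0, 1.2, 9.9]
gripper_width: 0.679
gripper_force: 30.0
```

Emit:
{"method": "jog_arm", "body": {"rows": [[[0, 0, 0.001, 0], [0, 0, 0, 0]]]}}

```text
time_s: 31.75
tcp_pos: [0.5504, 0.038, 0.2078]
ee_rot: [[0.052, -0.999, 0.001], [-0.999, -0.052, -0.0], [0.0, -0.001, -1.0]]
wrist_force: [-5.4, 0.9, 10.9]
gripper_width: 0.679
gripper_force: 30.0
```

Emit:
{"method": "jog_arm", "body": {"rows": [[[0, 0, 0.001, 0], [0, 0, 0, 0]]]}}

```text
time_s: 32.0
tcp_pos: [0.5504, 0.038, 0.2075]
ee_rot: [[0.052, -0.999, 0.001], [-0.999, -0.052, -0.0], [0.0, -0.001, -1.0]]
wrist_force: [-6.9, 0.9, 13.4]
gripper_width: 0.677
gripper_force: 30.0
```

Emit:
{"method": "jog_arm", "body": {"rows": [[[0, 0, 0.001, 0], [0, 0, 0, 0]]]}}

```text
time_s: 32.25
tcp_pos: [0.5504, 0.038, 0.2074]
ee_rot: [[0.052, -0.999, 0.002], [-0.999, -0.052, -0.001], [0.001, -0.002, -1.0]]
wrist_force: [-7.6, 2.0, 18.7]
gripper_width: 0.679
gripper_force: 30.0
```

Emit:
{"method": "jog_arm", "body": {"rows": [[[0, 0, 0, 0], [0, 0, 0, 0], [0, 0, 0, 0], [0, 0, -0.01, 0], [0, 0, -0.02, 0], [0, 0, -0.01, 0], [0, 0, 0, 0]]], "claw": 1}}

```text
time_s: 33.12
tcp_pos: [0.5507, 0.038, 0.2444]
ee_rot: [[0.051, -0.999, 0.002], [-0.999, -0.051, 0.001], [-0.001, -0.002, -1.0]]
wrist_force: [0.1, 0.4, 0.5]
gripper_width: 1.0
gripper_force: 0.0
```

Emit:
{"method": "jog_arm", "body": {"rows": [[[0, 0, 0, 0], [0, 0, 0, 0], [0, 0, 0, 0], [0, 0, 0, 0], [0, 0, 0, 0], [0, 0, 0, 0], [0, 0, 0, 0]]], "claw": 0}}

```text
time_s: 34.0
tcp_pos: [0.5503, 0.0379, 0.2435]
ee_rot: [[0.051, -0.999, 0.0], [-0.999, -0.051, 0.0], [-0.0, -0.0, -1.0]]
wrist_force: [-0.2, -0.8, -0.0]
gripper_width: 0.286
gripper_force: 0.0
```

Emit:
{"method": "jog_arm", "body": {"rows": [[[0, 0, 0, 0], [0, 0, 0, 0], [0, 0, 0, 0], [0, 0, 0.015, 0], [0, 0, 0.01, 0], [0, 0, 0.004, 0], [0, 0, 0.002, 0], [0, 0, 0, 0]]]}}

```text
time_s: 35.0
tcp_pos: [0.5504, 0.0379, 0.2126]
ee_rot: [[0.051, -0.999, 0.0], [-0.999, -0.051, -0.0], [0.0, -0.0, -1.0]]
wrist_force: [-0.7, -0.3, 0.3]
gripper_width: 0.007
gripper_force: 0.0
```

Emit:
{"method": "jog_arm", "body": {"rows": [[[0, 0, 0.001, 0], [0, 0, 0.001, 0], [0, 0, 0.001, 0], [0, 0, 0, 0]]]}}

```text
time_s: 35.5
tcp_pos: [0.5505, 0.038, 0.2111]
ee_rot: [[0.052, -0.999, 0.001], [-0.999, -0.052, -0.0], [0.0, -0.001, -1.0]]
wrist_force: [-2.5, 0.4, 7.9]
gripper_width: 0.003
gripper_force: 3.5
```

Emit:
{"method": "jog_arm", "body": {"rows": [[[0, 0, 0.001, 0], [0, 0, 0.001, 0], [0, 0, 0, 0]]]}}

```text
time_s: 35.88
tcp_pos: [0.5504, 0.038, 0.2111]
ee_rot: [[0.052, -0.999, 0.002], [-0.999, -0.052, -0.0], [0.0, -0.002, -1.0]]
wrist_force: [-6.5, 1.6, 16.3]
gripper_width: 0.0
gripper_force: 8.0
```

Emit:
{"method": "jog_arm", "body": {"rows": [[[0, 0, 0.001, 0], [0, 0, 0.0005, 0], [0, 0, 0, 0], [0, 0, 0, 0], [0, 0, 0, 0]]]}}

```text
time_s: 36.5
tcp_pos: [0.5504, 0.038, 0.211]
ee_rot: [[0.053, -0.999, 0.003], [-0.999, -0.053, -0.0], [0.001, -0.003, -1.0]]
wrist_force: [-9.4, 2.2, 22.2]
gripper_width: 0.003
gripper_force: 11.4
```

Emit:
{"method": "jog_arm", "body": {"rows": [[[0, 0, -0.01, 0], [0, 0, -0.03, 0], [0, 0, -0.04, 0], [0, 0, -0.04, 0], [0.02, 0.04, 0, 0], [0.02, 0.04, 0, 0], [0.02, 0.04, 0, 0], [0, 0, 0, 0], [0, 0, 0, 0]]]}}

```text
time_s: 37.62
tcp_pos: [0.434, -0.028, 0.3264]
ee_rot: [[0.051, -0.999, 0.001], [-0.999, -0.051, 0.0], [-0.0, -0.001, -1.0]]
wrist_force: [-0.1, -0.4, -0.5]
gripper_width: 0.008
gripper_force: 0.0
```

```bash
python3 - <<'E'
from h import *
s=capture('side')[:,:,::-1]
cv2.imwrite('pics/m8.png',crop(s,180,150,290,260,5))
E
```

```text
(no output)
```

View pics/m8.png

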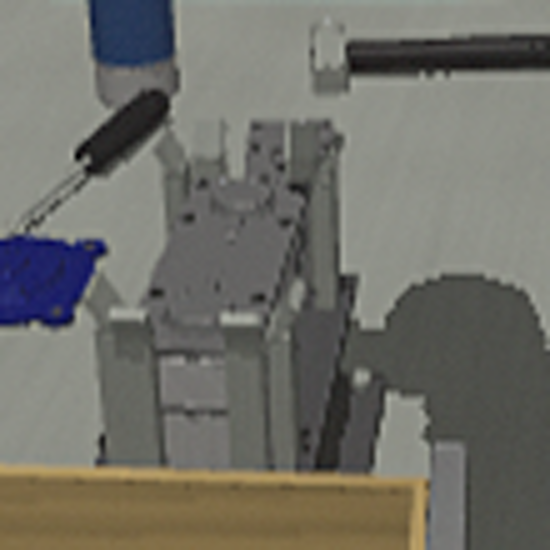

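The cover sits flat within the guides (around 230,250 in the crop), with no gap visible below it.

```bash
python3 -c "
from station import *
print(finish_job())"
```

```text
the job is handed in; nothing more can be done
None
```

The upper valve body and the cover are both on the stand, each pressed down at about 22–23 N with no further give, and released; the job was handed in at about 38 s, with no verdict returned.

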